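Hang the sanding float on the sprung-gate hook

TASK

Put the sanding float away on the tool stand: hang it by its handle on the hook, letting the handle itself push the sprung wire gate open (no finger on the gate or hook while it opens). At the end the middle of the handle lies down in the hook with the gate sprung shut above it, and the float hangs level, clear of the desk. Press firmly but never force the hook, and leave the other things on the desk where they are.

Things in the scene. Friction and masses are not known exactly. Their poses are not given: they have to be found in the camera images.
- float: the sanding float, loose, 0.18 to 0.35 kg, on its sole on the desk. Plywood sole 70 mm (its x) by 200 mm (its y), top 16 mm up, low clamp bars at the ends (24 mm up); above it a D-shaped handle of bent 10 mm aluminium rod, legs at y = -66 and +66 mm. Opening under the handle's bar: 62 mm high, 122 mm wide. Centre of mass about 16 mm up. Origin: centre of the underside, z up
- float_bar (a point): centre of the handle's straight top bar, on the axis of the 10 mm rod, 83 mm above the float's underside; the bar is straight and bare from -54 to +54 mm along its y
- hook: hook arm of 8 mm steel rod, clamped on the stand's post, rigid. Origin: on the post's axis at the height of the closed gate; -x points out from the post along the hook, z up. The level arm (underside 36.5 mm below the origin) leads to a bowl open at the top. Mouth, out from the post's axis: upright rod's face at 47 mm (its top 7 mm over the origin), inner side of the nose's lip at 69 mm
- hook_nose (a point): top of the hook's nose, its highest part: 75 mm out from the post's axis, 11 mm above the closed gate; 8 mm thick. Above gate height the nose leans outward; below it the bowl widens to 73 mm out inside and 81 mm outside
- gate_tip (a point): tip of the sprung wire gate: two 4 mm wires at y = -7 and +7 mm (18 mm wide over all) joined at the tip, 67 mm out from the post's axis when shut; they lie level across the mouth, upper side 2 mm above hook's origin
- gate (a joint): angle of the gate (rad): 0 shut, up to 1.25 as its tip swings down into the bowl about a pin 47 mm out from the post's axis. The bar needs about 8 N to begin to open it near the nose, 10 to 20 N to pass it, over 25 N near the post; so the float laid on it rests there. It snaps shut by itself above the bar once the bar is past its tip, and then holds it in
- hook_seat (a point): where the bar's axis lies when home, in the bottom of the bowl: 64 mm out from the post's axis, 23.5 mm below the gate; axes as hook. Pressed straight down, the bar clears the gate's tip only if it starts against the nose (axis 64 to 67 mm out) and only in the last 1 to 2.5 mm above the bottom; nearer the post the gate stays under it and throws it back up
- stand: the tool stand, fixed: round steel base 124 mm across and 20 mm high, 16 mm post with a black cap, top 213 mm up. Origin: centre of the underside; yaw is that of the hook. The collar that carries the hook is 28 mm across, its underside 46 mm below the gate, with a thumb screw to 32 mm at the left. A roll of masking tape hangs on a peg behind the post, below hook height
- timber_small: bystander: small sawn timber block 30x50x22 mm, left front of the desk; origin at the centre of the underside
- timber_cube: bystander: 34 mm sawn timber cube beside it; origin at the centre of the underside
- foam_step: bystander: stepped blue foam block 50x80x30 mm near the far edge; origin at the centre of the underside
- eraser: bystander: eraser in a blue sleeve 22x52x13 mm; origin at the centre of the underside
- sharpener: bystander: brass wedge sharpener 15x24x13 mm; origin at the centre of the underside
- ochre_pencil: bystander: yellow pencil, 142 mm long; origin at the centre of the underside
- clip: bystander: black bulldog clip 29x41x42 mm, standing on its jaw, on the right; origin at the centre of the underside

How it is judged:
By the outcome, as a careful person would: the job done as asked, in the order asked, and still so for the second after the job is handed in, with the robot touching nothing.
It also fails if it takes over 61 s, if anything falls off the work surface, if the arm or the gripper's body presses on something with over 40 N, if the wrist force passes 120 N, or if a joint passes its speed limit or range.

ROBOT

A 6-joint arm with a two-finger parallel gripper is mounted at the origin on the work surface; the furniture and walls round the work are solid. World frame = base frame: x ahead of the robot, y to its left, z up, the work surface at z = 0. Lengths are in m, angles in rad, forces in N, time in s.
With the tool pointing down it reaches from about 0.35 to 0.85 m from the base axis. Payload 8.1 kg.
Tool frame: the origin (TCP) lies between the finger pads; the fingertips stand 11 mm ahead of it and the grasp point (between the pads) lies 8 mm behind it (robot.tips_ahead is the distance from the TCP to the fingertips, in m); z points along the fingers, y is the line along which they close (so a half turn about z gives the same grasp; the last joint's range is limited). The gripper opens to 93 mm and grips with 3 to 60 N. Pads are 15 mm wide; open, the fingers measure 128 mm over their backs; the gripper's body (75 mm by 188 mm) begins 65 mm behind the grasp point.
Start: joints at [1.077, 0.13, 1.488, -0, 1.523, -0.085], TCP at [0.238, 0.551, 0.23] pointing down, gripper open.
Joint ranges: [-2.96, 2.96], [-0.89, 2.26], [0.02, 2.5], [-1.34, 4.48], [0, 2.73], [-2.66, 2.66]. Speed limits (rad/s): [2.39, 2.39, 2.79, 3.14, 3.14, 3.14].

INTERFACE

Orientations are given as a rotation vector (axis times angle).
In Python, from plant import robot gives the robot as it stands. The module is installed in compiled form; this text tells all that it offers.
- The arm moves only by the tool move_arm, never from a script. Its argument "deltas" is one flat list of numbers, 7 for each row, row after row: the shift along the tool's x, y, z in m, then the turn, a rotation vector about the tool's x, y, z in rad, then the opening, from 0 (shut) to 1 (fully open). A call has 1 to 12 rows; each row is the pose to reach, as a shift and turn from the pose commanded when the call began, along the tool's axes at that moment; what a row does not reach only later rows make up. A row lasts 1/8 s, in which the tool goes at most 62.5 mm and 10.7 degrees, less where a joint would pass 70% of its speed; a pose out of reach is approached as far as the arm can. A call with a gripper value outside its range is refused whole. The fingers move at their own pace and stop on an object; "squeeze" is the grip in N (left out, the last holds). Time passes only in rows, so rows that repeat a pose let the fingers close. It gives the time, the measured TCP pose, the force, the opening and the grip force at its end, in the units of the state.
- robot.read_state(): the state, without advancing time (a new reading comes with each control period).
- robot.read_camera(name): name is "side" or "top" or "wrist"; returns (picture, depth): 400x640x3 uint8, red, green, blue; 400x640 float32, m along the optical axis (not along the pixel's ray), 0 where there is no reading.
- robot.camera_model(name): a dict with "K" (3x3 intrinsics, pixels), "R" (3x3) and "t" (3): a world point X has camera coordinates R X + t; the wrist camera has in their place "tool_from_camera" (4x4, takes a point from camera to tool coordinates, whose origin is the TCP and whose axes are the flange's). Camera axes: x right, y down, z forward; pixel columns grow to the right and rows downward; lengths in m; the calibration is good to about 2 mm. A picture is of the moment at which its call begins: read the wrist's pose just before it. camera_model takes no time and is no camera call.
- robot.close_job(): hands the job in; it is judged then, once.
Trained networks look in the newest picture that a camera, given by its name, has taken for a name from the list of things; names that differ only in an ending like _2 or _b are one class to them, and where a whole thing is asked for, a point or a joint stands for the part that bears it (a point fixed in the world has none). Each returns a list of dicts, best first, with "confidence" (0 to 1); they miss things now and then, are a little off and sometimes report something else, mostly with a low value. They report only what shows in the picture. A call takes as long as a camera call.
- robot.recognise(camera, label): "uv" ([column, row] in pixels, amid what is visible of it).
The state is a dict: "t": time; "q": joint angles; "dq": joint speeds; "joint_torque": joint torques, N m; "tool_pos": TCP position; "orientation": TCP orientation; "force": force on the tool from outside, world axes, zero at the start; "wrist_torque": the same for the moment, N m; "opening": finger opening in m; "gripper_force": force on a finger pad.
Only numpy, scipy, OpenCV 4.12 (cv2) and the standard library are available. Lean on these libraries where they do the work, as an engineer would, in place of code of your own. Each camera call takes 0.05 s, during which the arm holds its last target. There are 200 camera calls.

## Working session

There is one attempt and no reset: what is moved stays moved. The work goes in short steps, Python scripts to look and compute and a tool call to move; the robot and the scene stay as the last step left them, time stands still between calls to the robot, and variables do not carry over. Pictures are saved under pics/ and viewed, at most 10 in all, crops included, and the job is handed in when it is done.

Besides the shell and the picture viewer there is one more tool, called after "Request:" as name(argument=value, ...) on one line, values as JSON. move_arm: Moves the arm, as the interface text tells. Its arguments: {"type":"object","properties":{"deltas":{"type":"array","items":{"type":"number"}},"squeeze":{"type":"number"}},"required":["deltas"]}

```bash
mkdir -p pics; cat > h.py <<'E'
import numpy as np, cv2
from scipy.spatial.transform import Rotation as Ro
from plant import robot
def cam(name, save=None):
    s=robot.read_state(); p,d=robot.read_camera(name); m=robot.camera_model(name)
    if 'R' in m: T=np.eye(4); T[:3,:3]=m['R'].T; T[:3,3]=-m['R'].T@m['t']
    else:
        W=np.eye(4); W[:3,:3]=Ro.from_rotvec(s['orientation']).as_matrix(); W[:3,3]=s['tool_pos']; T=W@m['tool_from_camera']
    if save: cv2.imwrite('pics/'+save,p[:,:,::-1])
    K=np.array(m['K'])
    v,u=np.mgrid[:400,:640]
    X=np.stack([(u-K[0,2])/K[0,0]*d,(v-K[1,2])/K[1,1]*d,d],-1)@T[:3,:3].T+T[:3,3]
    X[d==0]=np.nan
    return p,d,X,K,T
def proj(P,K,T):
    c=(np.asarray(P)-T[:3,3])@T[:3,:3]; c=c@K.T; return c[...,:2]/c[...,2:]
E
python3 - <<'E'
from h import *
np.set_printoptions(precision=4,suppress=True)
print(robot.read_state())
for c in ('top','side'):
    p,d,X,K,T=cam(c,c+'0.png'); print(c,K.tolist(),T)
    for l in ('float','float_bar','hook','hook_nose','gate_tip','stand','clip','foam_step'):
        for r in robot.recognise(c,l)[:2]:
            u,v=np.round(r['uv']).astype(int); print(l,r['confidence'],u,v,X[v,u])
E
```

```text
{'t': 0.0, 'q': array([ 1.0766,  0.1312,  1.4892,  0.    ,  1.523 , -0.0854]), 'dq': array([ 0.0006, -0.0008,  0.0004,  0.0009, -0.0013, -0.0008]), 'joint_torque': array([  0.0005, -55.9862, -49.1744,   0.0766,   0.0358,  -0.0001]), 'tool_pos': array([0.2382, 0.5501, 0.2286]), 'orientation': array([-0.6376, -3.0756,  0.0028]), 'force': array([-0.8667, -0.4494, -0.5238]), 'wrist_torque': array([-0.0295,  0.038 , -0.0037]), 'gripper_force': 0.0, 'opening': 0.09293627257892616}
top [[414.7443973637331, 0.0, 318.4530509566374], [0.0, 414.7443973637331, 199.82223406869704], [0.0, 0.0, 1.0]] [[ 0.0018 -0.992   0.1265  0.3752]
 [-0.9999 -0.0034 -0.0126  0.073 ]
 [ 0.013  -0.1265 -0.9919  1.0598]
 [ 0.      0.      0.      1.    ]]
float 0.82 240 169 [0.5863 0.2598 0.0193]
float 0.16 406 184 [ 0.5498 -0.164   0.0163]
float_bar 0.92 244 168 [0.5758 0.2388 0.0832]
float_bar 0.57 341 163 [0.5974 0.004  0.0454]
hook 0.5 346 164 [ 0.5738 -0.0006  0.143 ]
hook_nose 0.7 348 167 [ 0.5606 -0.0025  0.1729]
gate_tip 0.31 298 190 [0.5344 0.1121 0.0085]
stand 0.55 342 160 [0.5925 0.0054 0.1009]
stand 0.48 406 186 [ 0.5454 -0.1649  0.0117]
clip 0.65 426 239 [ 0.41   -0.212   0.0121]
foam_step 0.65 279 138 [0.6658 0.161  0.0272]
side [[370.92648212317755, 0.0, 318.5035036406843], [0.0, 370.92648212317755, 203.79808852088667], [0.0, 0.0, 1.0]] [[ 0.9985  0.0139 -0.0525  0.5568]
 [ 0.0533 -0.4278  0.9023 -0.8101]
 [-0.0099 -0.9038 -0.4279  0.5338]
 [ 0.      0.      0.      1.    ]]
float 0.9 344 217 [0.5755 0.1869 0.0181]
float_bar 0.58 349 211 [0.5914 0.2302 0.017 ]
float_bar 0.42 350 207 [0.5955 0.266  0.0137]
hook 0.74 340 206 [ 0.5617 -0.0071  0.1479]
hook_nose 0.7 340 204 [ 0.5616 -0.0061  0.1528]
hook_nose 0.45 344 214 [0.5753 0.1894 0.0269]
gate_tip 0.74 381 221 [0.6815 0.1449 0.0287]
stand 0.96 362 235 [ 0.6264  0.1131 -0.0006]
foam_step 0.84 382 223 [ 0.6646 -0.0058  0.1029]
```

```bash
python3 - <<'E'
import cv2
a=cv2.imread('pics/top0.png')[90:290,180:460]; b=cv2.imread('pics/side0.png')[110:310,230:510]
import numpy as np
cv2.imwrite('pics/ab.png',cv2.resize(np.vstack([a,b]),None,fx=1.5,fy=1.5) if 0 else cv2.resize(np.hstack([a,b]),(800,286)))
cv2.imwrite('pics/a2.png',cv2.resize(a,(800,571)))
E
```

```text
(no output)
```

View pics/a2.png

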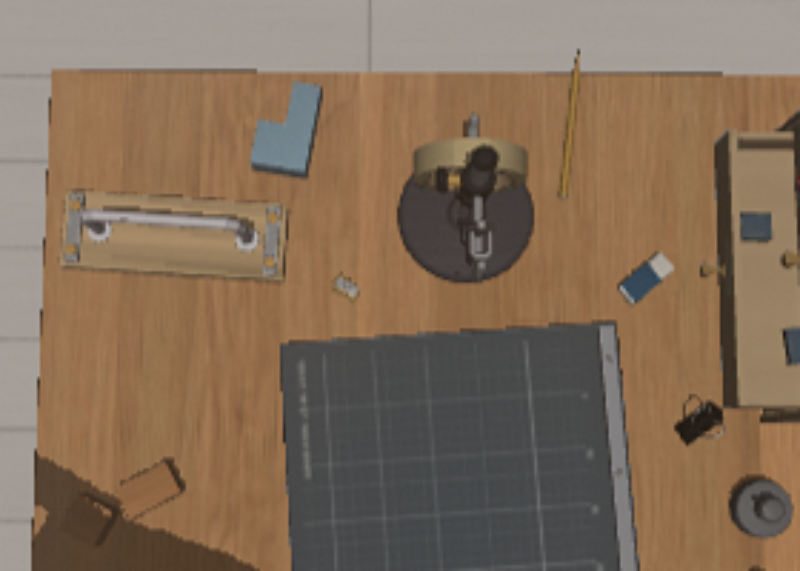

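View pics/side0.png

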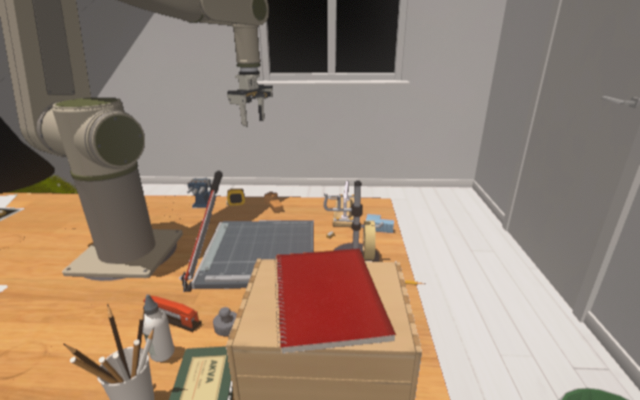

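The top view shows the float at the left (bar from about pixel (208,166) to (268,169)), with its bar roughly along world y. The stand is at (343,160) with the hook pointing towards the robot. The side view is coarse. I'll get rough positions next, plus the wrist camera mounting.

```bash
cat >> h.py <<'E'
def go(target, yvec, tilt=None):
    """tool-frame delta to reach target pos, tool down, closing axis along yvec"""
    s=robot.read_state(); R0=Ro.from_rotvec(s['orientation']); y=np.array(yvec,float); y/=np.linalg.norm(y); z=np.array([0,0,-1.]); x=np.cross(y,z)
    R1=Ro.from_matrix(np.stack([x,y,z],1)); d=R0.inv().apply(np.array(target)-s['tool_pos']); r=(R0.inv()*R1).as_rotvec()
    print('delta',d.round(4),'rot',r.round(4),'rows',np.linalg.norm(d)/.0625,np.degrees(np.linalg.norm(r))/10.7)
E
python3 - <<'E'
from h import *
np.set_printoptions(precision=4,suppress=True)
print(robot.camera_model('wrist'))
p,d,X,K,T=cam('top')
P=X.reshape(-1,3)
m=(abs(P[:,0]-.58)<.06)&(abs(P[:,1]-.24)<.13)&(P[:,2]>.07)&(P[:,2]<.1)
B=P[m]; c=B.mean(0); print('bar',len(B),c,B.min(0),B.max(0),np.linalg.svd(B-c)[2][0])
m=(abs(P[:,0]-.58)<.08)&(abs(P[:,1]-.24)<.14)&(P[:,2]>.01)&(P[:,2]<.03)
r=cv2.minAreaRect(P[m][:,:2].astype(np.float32)*1000);print('sole',r)
m=(abs(P[:,0]-.58)<.12)&(abs(P[:,1])<.1)&(P[:,2]>.19); print('cap',P[m].mean(0),P[m].max(0))
m=(abs(P[:,0]-.57)<.12)&(abs(P[:,1])<.1)&(P[:,2]>.012)&(P[:,2]<.03); print('base',cv2.minEnclosingCircle(P[m][:,:2].astype(np.float32)))
m=(P[:,0]>.48)&(P[:,0]<.585)&(abs(P[:,1])<.03)&(P[:,2]>.08)
for q in P[m][np.argsort(P[m][:,0])]: print(q)
go([.47,0.0,.34],[0,1,0]); go([.5,0.25,.3],[1,0,0]); go([.5,0.25,.3],[-1,0,0])
E
```

```text
{'K': array([[284.3614,   0.    , 318.2917],
       [  0.    , 284.3614, 196.1394],
       [  0.    ,   0.    ,   1.    ]]), 'tool_from_camera': array([[ 0.0002, -0.9708, -0.24  ,  0.0656],
       [ 1.    ,  0.0002, -0.0003,  0.001 ],
       [ 0.0003, -0.24  ,  0.9708, -0.1562],
       [ 0.    ,  0.    ,  0.    ,  1.    ]])}
bar 240 [0.5798 0.2574 0.0854] [0.5719 0.1901 0.0704] [0.588  0.3268 0.0915] [-0.0617 -0.9981 -0.0087]
sole ((603.3949584960938, 226.44766235351562), (263.4505310058594, 129.07095336914062), 84.3267822265625)
cap [ 0.5999 -0.0022  0.21  ] [0.6095 0.0065 0.2162]
base ((0.5217075943946838, 0.0007895524031482637), 0.1203705221414566)
[ 0.5209 -0.0023  0.1455]
[ 0.521  -0.0013  0.1583]
[ 0.5213 -0.0036  0.1569]
[0.5216 0.0007 0.155 ]
[ 0.5222 -0.0008  0.1647]
[ 0.5226 -0.0031  0.1627]
[0.5231 0.001  0.1592]
[ 0.5233 -0.0057  0.1585]
[ 0.5238 -0.0026  0.1687]
[ 0.5239 -0.0037  0.1812]
[ 0.524  -0.0016  0.1804]
[ 0.5243 -0.0051  0.1656]
[0.5245 0.0014 0.1645]
[0.5245 0.0003 0.1776]
[ 0.5245 -0.0008  0.1643]
[ 0.5262 -0.0038  0.1801]
[ 0.5264 -0.0018  0.1791]
[ 0.5265 -
[... 3020 characters left out ...]
005  0.1441]
[ 0.5767 -0.0031  0.1402]
[0.5772 0.0012 0.1376]
[ 0.5775 -0.0057  0.1365]
[ 0.5781 -0.0028  0.1441]
[ 0.5782 -0.0051  0.1436]
[ 0.5788 -0.0008  0.1409]
[0.5791 0.0014 0.1398]
[ 0.5809 -0.003   0.1417]
[ 0.581  -0.0008  0.1415]
[ 0.581  -0.0053  0.1414]
[0.582  0.0011 0.1371]
[ 0.5837 -0.0032  0.1396]
[ 0.5839 -0.0056  0.1388]
[0.5842 0.0011 0.1374]
[ 0.5844 -0.0012  0.1367]
delta [-0.4313 -0.4132 -0.1104] rot [ 0.0001  0.     -0.4088] rows 9.718523481317517 2.18877142464043
delta [-0.3595 -0.1719 -0.0704] rot [ 0.0001 -0.0001  1.162 ] rows 6.473711423708993 6.2224435758904955
delta [-0.3595 -0.1719 -0.0704] rot [ 0.0001  0.0001 -1.9795] rows 6.473711423708993 10.599986346879229
```

```bash
python3 - <<'E'
from h import *
go([.5785,0.2335,.17],[.998,-.062,0])
E
```

```text
delta [-0.4381 -0.1558  0.0596] rot [ 1.0000e-04 -1.0000e-04  1.2241e+00] rows 7.500137894275624 6.5546761610816775
```

Request:
move_arm(deltas=[-0.438,-0.156,0.0,0,0,1.224,0.6,-0.438,-0.156,0.0,0,0,1.224,0.6,-0.438,-0.156,0.0,0,0,1.224,0.6,-0.438,-0.156,0.0,0,0,1.224,0.6,-0.438,-0.156,0.03,0,0,1.224,0.6,-0.438,-0.156,0.06,0,0,1.224,0.6,-0.438,-0.156,0.06,0,0,1.224,0.6,-0.438,-0.156,0.06,0,0,1.224,0.6,-0.438,-0.156,0.06,0,0,1.224,0.6,-0.438,-0.156,0.06,0,0,1.224,0.6,-0.438,-0.156,0.06,0,0,1.224,0.6])

```text
t: 2.33
tool_pos: [0.578, 0.2345, 0.1704]
orientation: [2.287, 2.153, 0.002]
force: [-1.0, -0.4, 0.3]
opening: 0.0561
gripper_force: 0.0
```

```bash
python3 - <<'E'
from h import *
np.set_printoptions(precision=4,suppress=True)
s=robot.read_state(); print(s['t'],s['tool_pos'],s['dq'],s['opening'])
p,d,X,K,T=cam('wrist','w1.png')
P=X.reshape(-1,3)
m=(abs(P[:,0]-.58)<.05)&(abs(P[:,1]-.25)<.12)&(P[:,2]>.078)&(P[:,2]<.1)
B=P[m]; 
for y in np.arange(.18,.34,.01):
    q=B[abs(B[:,1]-y)<.005]
    if len(q): print(round(y,3),len(q),q[:,0].min(),q[:,0].max(),q[:,2].max(),np.median(q[:,2]))
m=(abs(P[:,0]-.58)<.07)&(abs(P[:,1]-.25)<.14)&(P[:,2]>.010)&(P[:,2]<.03)
print(cv2.minAreaRect(P[m][:,:2].astype(np.float32)*1000))
E
```

```text
2.325 [0.578  0.2345 0.1704] [ 0.003  -0.0025 -0.0016 -0.0033 -0.0011 -0.0033] 0.05611271874682266
0.19 7 0.5751203730231252 0.5806893332295514 0.08360060639824662 0.0822424523837896
0.2 86 0.5734654153643625 0.5830114956134067 0.08920686329190172 0.08562811263771658
0.21 110 0.5740698520413413 0.5835320810671383 0.09039378526893554 0.08844580466840915
0.22 122 0.5746397054909755 0.5840891636982302 0.09019700119516127 0.08838384597912824
0.23 118 0.5753132571045629 0.5846489163903126 0.09050805701593392 0.08842516537468725
0.24 124 0.5759053556502227 0.5851741000746674 0.09078208502774948 0.08826035155794516
0.25 136 0.5765791179427753 0.5866368785470291 0.09058734840918731 0.08841262853788377
0.26 137 0.5771954126112518 0.5871436554851512 0.09044507599810025 0.08833688710308832
0.27 138 0.577844380056198 0.587682535554548 0.09049589519768339 0.08828231382724373
0.28 147 0.5784152682408729 0.5882583726288955 0.09058030079217044 0.0882234016415987
0.29 147 0.5790664305270586 0.5887254654538158 0.09042117175453379 0.0884248840441419
0.3 151 0.5797346065527018 0.5892884255050326 0.09052538897100829 0.0883453301199418
0.31 155 0.5803293918492928 0.5898290509728127 0.09071545414098922 0.08848091394866028
0.32 146 0.5809700399708104 0.5905203981816783 0.08918549039669202 0.08547620544484363
0.33 24 0.5823420526807154 0.589800929772154 0.08389405306154937 0.08109442898662923
((600.3811645507812, 258.30316162109375), (199.49563598632812, 106.98539733886719), 86.48084259033203)
```

View pics/w1.png

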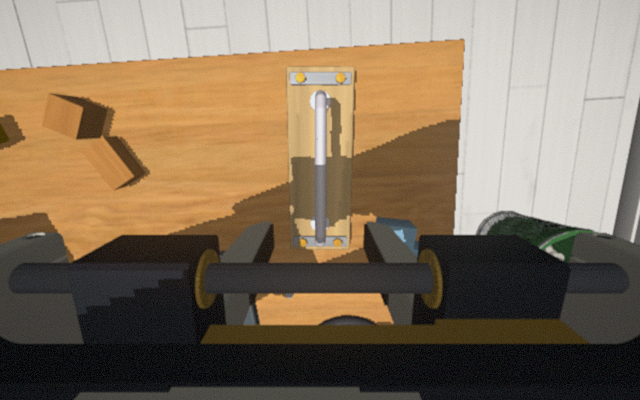

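The wrist view shows the bar lying midway between the open fingers (columns 315–327, rows 90–240), aligned with the tool. Going down on it.

Request:
move_arm(deltas=[0,0.0025,0.05,0,0,0,0.6,0,0.0025,0.095,0,0,0,0.6,0,0.0025,0.095,0,0,0,0.6,0,0.0025,0.095,0,0,0,0,0,0.0025,0.095,0,0,0,0,0,0.0025,0.095,0,0,0,0,0,0.0025,0.095,0,0,0,0,0,0.0025,0.095,0,0,0,0], squeeze=50)

```text
t: 3.38
tool_pos: [0.5809, 0.2332, 0.0749]
orientation: [2.289, 2.151, 0.0]
force: [-2.1, 0.1, 2.1]
opening: 0.0104
gripper_force: 0.7
```

Request:
move_arm(deltas=[0,0,0,0,0,0,0,0,0,0,0,0,0,0,0,0,-0.03,0,0,0,0,0,0,-0.07,0,0,0,0,0,0,-0.11,0,0,0,0,0,0,-0.111,0,0,0,0,0,0,-0.111,0,0,0,0])

```text
t: 4.25
tool_pos: [0.5803, 0.2329, 0.1841]
orientation: [-2.289, -2.151, 0.002]
force: [0.4, 1.2, -3.1]
opening: 0.0086
gripper_force: 50.0
```

```bash
python3 - <<'E'
from h import *
np.set_printoptions(precision=4,suppress=True)
p,d,X,K,T=cam('wrist','w2.png')
s=robot.read_state(); print(s['tool_pos'],s['force'],s['wrist_torque'])
P=X.reshape(-1,3); y0=s['tool_pos'][1]; z0=s['tool_pos'][2]
m=(abs(P[:,0]-.58)<.07)&(P[:,1]>.18)&(abs(P[:,1]-.25)<.14)&(P[:,2]>z0-.01)&(P[:,2]<z0+.025)
B=P[m]
for y in np.arange(.22,.36,.01):
    q=B[abs(B[:,1]-y)<.005]
    if len(q): print(round(y,3),len(q),(q[:,0].min()+q[:,0].max())/2,np.median(q[:,2])-z0)
m=(abs(P[:,0]-.58)<.07)&(abs(P[:,1]-.25)<.14)&(P[:,2]>z0-.085)&(P[:,2]<z0-.05)
q=P[m];c=q.mean(0);print(len(q),c-s['tool_pos'],np.linalg.svd(q-c,full_matrices=False)[2][2], q.min(0),q.max(0))
go([.44,-.028,.188],[1,0,0])
E
```

```text
[0.5798 0.2328 0.1832] [-0.4266 -1.1181 -1.6897] [-0.0925  0.072   0.0129]
0.23 213 0.5810963306053256 0.015023161381153977
0.24 1068 0.5817627413417559 0.012419684426296707
0.25 327 0.5821837720565542 0.014677830272424308
0.26 331 0.5827513468218923 0.014459378572682896
0.27 363 0.583137419429804 0.01433175549697821
0.28 384 0.5840151521880067 0.014131894345442486
0.29 413 0.5846395206694179 0.014018231538821174
0.3 417 0.5852676726121655 0.013744944356718802
0.31 432 0.5858896630115507 0.013746336644480883
0.32 393 0.5864911559436261 0.010458310857538067
0.33 86 0.5866865567481625 0.00318057639296343
14514 [ 0.0034  0.0637 -0.0568] [ 0.019  -0.0009  0.9998] [0.5441 0.1593 0.1215] [0.6216 0.3603 0.1332]
delta [-0.269  -0.1234 -0.0041] rot [-0.0031  0.0011 -0.062 ] rows 4.734838420618143 0.332547758390499
```

Request:
move_arm(deltas=[-0.02,-0.06,-0.002,0,0,0,0,-0.03,-0.12,-0.002,0,0,0,0,-0.039,-0.138,-0.002,0,0,-0.02,0,-0.039,-0.138,-0.002,0,0,-0.062,0,-0.1,-0.134,-0.003,0,0,-0.062,0,-0.16,-0.13,-0.003,0,0,-0.062,0,-0.22,-0.127,-0.003,0,0,-0.062,0,-0.25,-0.125,-0.003,0,0,-0.062,0,-0.269,-0.1235,-0.003,0,0,-0.062,0,-0.269,-0.1235,-0.003,0,0,-0.062,0,-0.269,-0.1235,-0.003,0,0,-0.062,0,-0.269,-0.1235,-0.003,0,0,-0.062,0])

```text
t: 5.8
tool_pos: [0.4407, -0.0268, 0.1881]
orientation: [-2.219, -2.222, 0.001]
force: [-0.3, -0.4, -0.9]
opening: 0.0085
gripper_force: 50.0
```

```bash
python3 - <<'E'
from h import *
np.set_printoptions(precision=4,suppress=True)
s=robot.read_state(); print(s['t'],s['tool_pos'],s['force'])
p,d,X,K,T=cam('top','t3.png'); P=X.reshape(-1,3)
def bar(P):
    x0,y0,z0=s['tool_pos']
    m=(abs(P[:,0]-x0)<.03)&(P[:,1]>y0+.01)&(P[:,1]<y0+.1)&(P[:,2]>z0-.0)&(P[:,2]<z0+.025)
    B=P[m]
    for y in np.arange(y0+.02,y0+.1,.01):
        q=B[abs(B[:,1]-y)<.005]
        if len(q)>3: print(round(y-y0,3),len(q),(q[:,0].min()+q[:,0].max())/2-x0,np.median(q[:,2])-z0)
bar(P)
m=(P[:,0]>.5)&(P[:,0]<.532)&(abs(P[:,1])<.02)&(P[:,2]>.165); print('nose',P[m].mean(0),P[m].max(0))
p,d,X,K,T=cam('wrist','w3.png'); P=X.reshape(-1,3); bar(P)
x0,y0,z0=s['tool_pos']
m=(abs(P[:,0]-x0)<.05)&(abs(P[:,1]-y0)<.14)&(P[:,2]>z0-.075)&(P[:,2]<z0-.05);q=P[m];print(q.min(0)-s['tool_pos'],q.max(0)-s['tool_pos'])
go([.515,-.028,.186],[1,0,0])
a=cv2.imread('pics/t3.png')[110:240,260:420];b=cv2.imread('pics/w3.png')
cv2.imwrite('pics/c3.png',np.hstack([cv2.resize(a,(400,325)),cv2.resize(b,(400,325))]))
E
```

```text
5.8 [ 0.4407 -0.0268  0.1881] [-0.2646 -0.4169 -0.9419]
0.05 4 -0.0010606998099009224 0.011827017637600634
0.06 20 -0.0010939613898274803 0.011607199320123163
0.07 16 -0.001107036734718514 0.012200623320878456
0.08 20 -0.0010889969039931668 0.011856047136838244
0.09 18 -0.0007642579665617655 0.007438369642151332<stdin>:13: RuntimeWarning: Mean of empty slice.
  ret = um.true_divide(
Traceback (most recent call last):
ValueError: zero-size array to reduction operation maximum which has no identity
```

Request:
move_arm(deltas=[-0.001,0.02,0.003,0,0,0,0,-0.001,0.035,0.003,0,0,0,0,-0.001,0.05,0.003,0,0,0,0,-0.001,0.05,0.003,0,0,0,0])

```text
t: 6.35
tool_pos: [0.4914, -0.0281, 0.1855]
orientation: [-2.22, -2.222, 0.0]
force: [-0.9, -0.6, -2.6]
opening: 0.0084
gripper_force: 50.0
```

```bash
python3 - <<'E'
from h import *
s=robot.read_state(); print(s['t'],s['tool_pos'],s['force'])
cam('side','s4.png'); cam('wrist','w4.png'); 
for l in('hook_nose','gate_tip','float_bar'): print(l,robot.recognise('side',l)[:2])
a=cv2.imread('pics/s4.png')[140:240,280:440];b=cv2.imread('pics/w4.png')
cv2.imwrite('pics/c4.png',np.vstack([cv2.resize(a,(480,300),interpolation=2),cv2.resize(b,(480,300))]))
E
```

```text
6.35 [ 0.49135724 -0.0280792   0.18550581] [-0.92150639 -0.55188612 -2.64733215]
hook_nose [{'uv': [349.5, 205.9], 'confidence': 0.9}, {'uv': [275.2, 205.8], 'confidence': 0.28}]
gate_tip []
float_bar [{'uv': [314.1, 222.0], 'confidence': 0.81}]
```

View pics/c4.png

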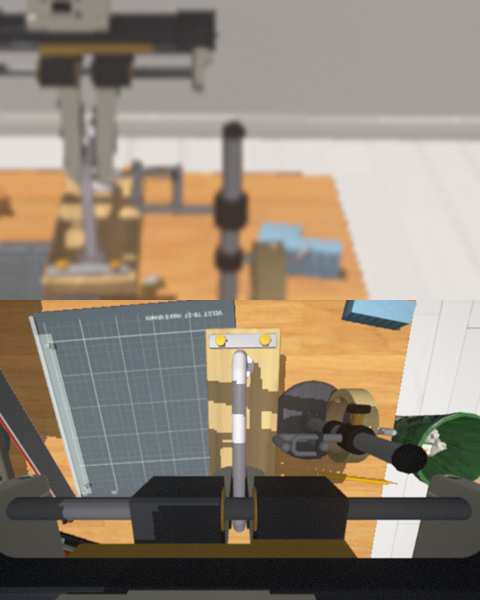

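The hook is visible in the wrist view (around (295,445) in the collage), ahead of the bar and inside the D opening. I'll measure both in the same wrist image.

```bash
python3 - <<'E'
from h import *
np.set_printoptions(precision=4,suppress=True)
s=robot.read_state(); x0,y0,z0=s['tool_pos']
p,d,X,K,T=cam('wrist'); P=X.reshape(-1,3); P=P[np.isfinite(P[:,0])]
m=(abs(P[:,0]-x0)<.012)&(P[:,1]>y0+.015)&(P[:,1]<y0+.09)&(P[:,2]>z0-.0)&(P[:,2]<z0+.025);B=P[m]
for y in np.arange(y0+.02,y0+.1,.01):
    q=B[abs(B[:,1]-y)<.005]
    if len(q)>3: print(round(y-y0,3),len(q),(q[:,0].min()+q[:,0].max())/2,q[:,0].min(),q[:,0].max(),np.median(q[:,2]))
m=(P[:,0]>x0+.015)&(P[:,0]<.58)&(abs(P[:,1])<.02)&(P[:,2]>.155)&(P[:,2]<.2);H=P[m]
for x in np.arange(.515,.575,.004):
    q=H[abs(H[:,0]-x)<.002]
    if len(q): print('hook',round(x,3),len(q),q[:,1].min(),q[:,1].max(),q[:,2].max(),np.median(q[:,2]))
c=P[(P[:,2]>.2)&(abs(P[:,1])<.03)&(abs(P[:,0]-.6)<.03)];print('cap',len(c),c.mean(0),c.min(0),c.max(0))
q=P[(abs(P[:,0]-x0)<.05)&(abs(P[:,1]-y0)<.15)&(P[:,2]>z0-.08)&(P[:,2]<z0-.045)];print('sole',q.min(0),q.max(0))
E
```

```text
0.02 322 0.4913654010788089 0.4867789377973919 0.49595186436022587 0.19913685955697275
0.03 335 0.4913528927423595 0.48683587253067256 0.4958699129540464 0.19910949648093898
0.04 369 0.49135142123679554 0.4863390603610576 0.49636378211253346 0.19891489673888552
0.05 395 0.491318831186358 0.4863919512178593 0.4962457111548568 0.19882283992359484
0.06 412 0.4913280999761727 0.48648943294952374 0.4961667670028217 0.19875349217924407
0.07 419 0.49132515660207127 0.4865746348363995 0.496075678367743 0.1985998929706186
0.08 435 0.49130902646099783 0.4866264145501482 0.49599163837184745 0.19826436948762916
0.09 200 0.49158995351652923 0.48661710267105307 0.49656280436200545 0.19515818064003526
hook 0.523 89 -0.004498674720426837 0.002101405003386826 0.1814417104270015 0.16288189164476638
hook 0.527 162 -0.005332386695552194 0.0023028953676819675 0.18347926284845772 0.17966900826718282
hook 0.531 62 -0.005201226017956695 0.002253850151177489 0.183071735609301 0.1803076678672697
hook 0.535 113 -0.008980121463694944 0.006078454768461028 0.17517401475212668 0.17310890571303103
hook 0.539 108 -0.01083758245073669 0.006970708464345804 0.17451131112348636 0.17295353749827028
hook 0.543 92 -0.010547867566380334 0.007107653460229069 0.17481931006005696 0.17306458560846427
hook 0.547 83 -0.010676782263967795 0.007003049162400125 0.17516185405218554 0.17303029780569035
hook 0.551 87 -0.01059977740742856 0.006948522628107599 0.17470370938050697 0.17305889702960994
hook 0.555 281 -0.012910076348293102 0.00896883405531227 0.17735712760958883 0.1734606730362677
hook 0.559 186 -0.012699833059748061 0.009040318979592548 0.17977362272655756 0.17520279299014527
hook 0.563 33 -0.004940043874502233 0.0017846231311671526 0.17940259215625384 0.1773118228041549
cap 2776 [ 0.5876 -0.0016  0.2363] [ 0.57   -0.0291  0.2   ] [0.6109 0.0082 0.2816]
sole [ 0.4599 -0.1006  0.1225] [0.5403 0.0978 0.1403]
```

Request:
move_arm(deltas=[0,0.018,0,0,0,0,0,0,0.034,0,0,0,0,0,0,0.0465,0,0,0,0,0,0,0.0465,0,0,0,0,0,0,0.0465,0.006,0,0,0,0,0,0.0465,0.012,0,0,0,0,0,0.0465,0.012,0,0,0,0])

```text
t: 7.52
tool_pos: [0.5365, -0.0286, 0.1726]
orientation: [-2.221, -2.22, 0.002]
force: [-0.2, -0.4, -1.5]
opening: 0.0085
gripper_force: 50.0
```

```bash
python3 - <<'E'
from h import *
np.set_printoptions(precision=4,suppress=True)
s=robot.read_state(); print(s['t'],s['tool_pos'],s['force'],s['wrist_torque'])
cam('side','s5.png'); cam('wrist','w5.png')
a=cv2.imread('pics/s5.png')[160:240,290:410];b=cv2.imread('pics/w5.png')[100:350,200:500]
cv2.imwrite('pics/c5.png',np.hstack([cv2.resize(a,(400,300),interpolation=2),cv2.resize(b,(400,333))[:300]]))
E
```

```text
7.525 [ 0.5365 -0.0286  0.1726] [-0.1922 -0.446  -1.525 ] [-0.1585  0.0967 -0.031 ]
```

View pics/c5.png

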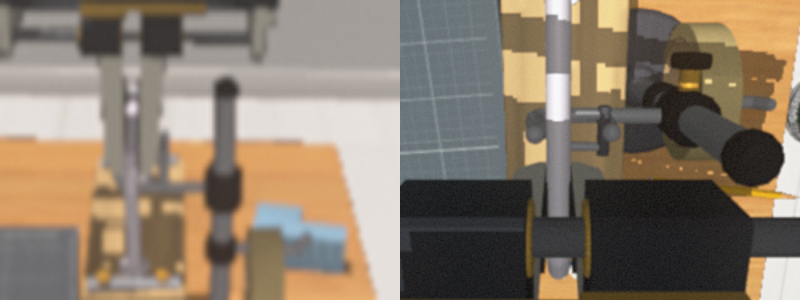

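The bar is now over the gate, between the nose (left, about (537,122) in the collage) and the upright rod (605,120). Next I lower it to contact and feel for the nose.

Request:
move_arm(deltas=[0,0,0.001,0,0,0,0,0,0,0.002,0,0,0,0,0,0,0.003,0,0,0,0,0,0,0.003,0,0,0,0])

```text
t: 8.12
tool_pos: [0.5374, -0.0287, 0.1705]
orientation: [-2.221, -2.221, 0.0]
force: [-0.6, -0.6, -1.4]
opening: 0.0085
gripper_force: 50.0
```

Request:
move_arm(deltas=[0,-0.001,0.001,0,0,0,0,0,-0.001,0.0015,0,0,0,0,0,-0.001,0.0015,0,0,0,0])

```text
t: 8.5
tool_pos: [0.5365, -0.0287, 0.1692]
orientation: [2.221, 2.221, 0.0]
force: [0.2, -1.1, -2.3]
opening: 0.0091
gripper_force: 50.0
```

Request:
move_arm(deltas=[0,-0.001,0,0,0,0,0,0,-0.002,0,0,0,0,0,0,-0.002,0,0,0,0,0])

```text
t: 8.88
tool_pos: [0.5355, -0.0288, 0.1696]
orientation: [2.22, 2.22, 0.003]
force: [6.5, 0.5, -3.1]
opening: 0.0084
gripper_force: 50.2
```

Request:
move_arm(deltas=[0,0.0008,0,0,0,0,0,0,0.0008,0.001,0,0,0,0,0,0.0008,0.0015,0,0,0,0,0,0.0008,0.0015,0,0,0,0])

```text
t: 9.38
tool_pos: [0.5358, -0.0288, 0.1684]
orientation: [2.221, 2.22, 0.001]
force: [4.0, -2.0, 2.9]
opening: 0.0087
gripper_force: 50.1
```

Request:
move_arm(deltas=[0,0.0004,-0.0003,0,0,0,0,0,0.0004,-0.0003,0,0,0,0,0,0.0004,-0.0003,0,0,0,0.13,0,0.0004,-0.0003,0,0,0,0.16,0,0.0004,-0.0003,0,0,0,0.25,0,0.0004,-0.0003,0,0,0,0.35,0,0.0004,-0.0003,0,0,0,0.35,0,0.0004,-0.0003,0,0,0,0.35])

```text
t: 10.38
tool_pos: [0.5356, -0.0287, 0.1679]
orientation: [-2.221, -2.221, 0.0]
force: [-0.2, -0.4, 0.9]
opening: 0.0322
gripper_force: 0.0
```

```bash
cat >> h.py <<'E'
def bar():
    p,d,X,K,T=cam('wrist'); P=X.reshape(-1,3); P=P[np.isfinite(P[:,0])]
    B=P[(abs(P[:,0]-.536)<.014)&(P[:,1]>-.06)&(P[:,1]<.09)&(P[:,2]>.13)&(P[:,2]<.2)]
    for y in np.arange(-.05,.08,.01):
        q=B[abs(B[:,1]-y)<.005]; 
        if len(q)<9: continue
        zt=np.percentile(q[:,2],95); q=q[q[:,2]>zt-.004]
        print(round(y,3),len(q),((q[:,0].min()+q[:,0].max())/2).round(4),zt.round(4))
E
python3 - <<'E'
from h import *
np.set_printoptions(precision=4,suppress=True)
s=robot.read_state(); print(s['t'],s['tool_pos'],s['force'],s['wrist_torque'],s['opening']); bar()
E
```

```text
10.375 [ 0.5356 -0.0287  0.1679] [-0.242  -0.4438  0.9407] [-0.0362  0.0273 -0.0063] 0.03224275647750118
-0.05 46 0.5334 0.1839
-0.03 269 0.5356 0.1838
-0.02 300 0.5362 0.1838
-0.01 323 0.537 0.1837
0.0 495 0.5336 0.1835
0.01 351 0.5385 0.1839
0.02 372 0.5392 0.1841
0.03 389 0.54 0.184
0.04 405 0.5406 0.1841
0.05 415 0.5415 0.1841
0.06 252 0.5418 0.1817
0.07 21 0.5427 0.1739
```

Contact was found: the float now rests level on the gate against the nose, yawed about 4°. Retreating upwards, then turning to straddle the hook with the open fingers on the bar.

Request:
move_arm(deltas=[0,0,-0.02,0,0,0,0.35,0,0,-0.05,0,0,0,0.35,0,0,-0.08,0,0,0,0.35,0,0,-0.08,0,0,0,0.66])

```text
t: 10.92
tool_pos: [0.5376, -0.029, 0.2526]
orientation: [2.217, 2.217, 0.007]
force: [0.5, 0.6, -0.1]
opening: 0.0383
gripper_force: 0.0
```

```bash
python3 - <<'E'
from h import *
np.set_printoptions(precision=4,suppress=True)
s=robot.read_state(); print(s['t'],s['tool_pos'],s['force'],s['opening']); bar()
go([.5375,-.0005,.225],[.072,.997,0])
E
```

```text
10.925 [ 0.5376 -0.029   0.2526] [ 0.4578  0.6166 -0.1097] 0.038277741807396966
-0.05 121 0.534 0.1838
-0.04 118 0.5349 0.1841
-0.03 131 0.5357 0.1839
-0.02 131 0.5362 0.1839
-0.01 140 0.5342 0.1839
0.0 208 0.5338 0.1837
0.01 144 0.5387 0.184
0.02 155 0.5395 0.1842
0.03 154 0.5402 0.1842
0.04 155 0.541 0.1843
0.05 161 0.5417 0.1839
0.06 100 0.5418 0.1814
0.07 11 0.5419 0.1731
delta [0.0283 0.0007 0.0253] rot [ 0.0028  0.0035 -1.4987] rows 0.608344149919765 8.025261430194503
```

Request:
move_arm(deltas=[0.028,0.001,0,0,0,-1.5,0.667,0.028,0.001,0,0,0,-1.5,0.667,0.028,0.001,0,0,0,-1.5,0.667,0.028,0.001,0,0,0,-1.5,0.667,0.028,0.001,0,0,0,-1.5,0.667,0.028,0.001,0,0,0,-1.5,0.667,0.028,0.001,0,0,0,-1.5,0.667,0.028,0.001,0,0,0,-1.5,0.667,0.028,0.001,0.02,0,0,-1.5,0.667,0.028,0.001,0.026,0,0,-1.5,0.667,0.028,0.001,0.026,0,0,-1.5,0.667])

```text
t: 12.35
tool_pos: [0.5357, -0.0006, 0.2202]
orientation: [-0.115, -3.137, -0.0]
force: [0.8, -0.9, 0.5]
opening: 0.062
gripper_force: 0.0
```

```bash
python3 - <<'E'
from h import *
np.set_printoptions(precision=4,suppress=True)
s=robot.read_state(); print(s['t'],s['tool_pos'],s['force'],s['opening'],s['q'])
go([.5375,-.0005,.199],[.072,.997,0])
cam('wrist','w6.png');cam('side','s6.png')
a=cv2.imread('pics/s6.png')[140:240,290:440];b=cv2.imread('pics/w6.png')[100:400,100:540]
cv2.imwrite('pics/c6.png',np.hstack([cv2.resize(a,(400,267),interpolation=2),cv2.resize(b,(400,267))]))
E
```

```text
12.35 [ 0.5357 -0.0006  0.2202] [ 0.7949 -0.9059  0.5302] 0.06201710594486251 [-0.0968 -0.0363  1.6774 -0.      1.5034 -1.5943]
delta [-0.0019  0.0002  0.0212] rot [ 0.0001 -0.0029 -0.0012] rows 0.3401374068058195 0.01703229777067875
```

View pics/c6.png

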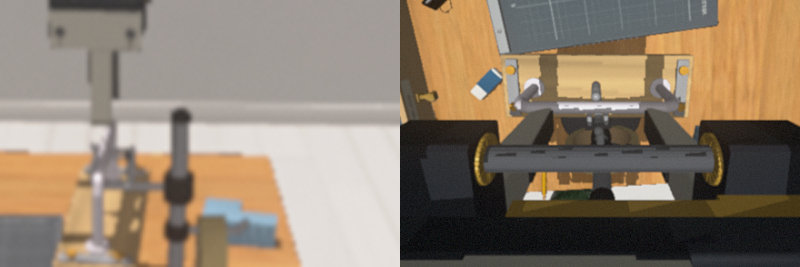

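The fingers straddle the hook symmetrically above the bar (collage: finger tips near (520,110) and (670,105), nose at (597,90)). Lowering onto the bar.

Request:
move_arm(deltas=[-0.002,0,0.015,0,-0.003,0,0.667,-0.002,0,0.021,0,-0.003,0,0.667,-0.002,0,0.024,0,-0.003,0,0.667,-0.002,0,0.026,0,-0.003,0,0.667,-0.002,0,0.026,0,-0.003,0,0.667])

```text
t: 13.08
tool_pos: [0.5387, -0.0008, 0.196]
orientation: [0.111, 3.137, -0.0]
force: [-0.5, 0.5, 0.7]
opening: 0.062
gripper_force: 0.0
```

Request:
move_arm(deltas=[0.001,0,0.001,0,0,0,0.667,0.001,0,0.002,0,0,0,0.667,0.001,0,0.003,0,0,0,0.667,0.001,0,0.003,0,0,0,0.667])

```text
t: 13.58
tool_pos: [0.5379, -0.0007, 0.1933]
orientation: [0.111, 3.136, -0.0]
force: [0.3, 0.3, 1.0]
opening: 0.0623
gripper_force: 0.8
```

Request:
move_arm(deltas=[0,0,0.001,0,0,0,0.667,0,0,0.002,0,0,0,0.667,0,0,0.002,0,0,0,0.667])

```text
t: 13.95
tool_pos: [0.5383, -0.0008, 0.1919]
orientation: [0.111, 3.135, -0.0]
force: [-0.2, 0.0, 5.9]
opening: 0.062
gripper_force: 2.9
```

Request:
move_arm(deltas=[0.0005,0,0.002,0,0,0,0.667,0.001,0,0.004,0,0,0,0.667,0.001,0,0.006,0,0,0,0.667,0.001,0,0.008,0,0,0,0.667])

```text
t: 14.45
tool_pos: [0.5394, -0.0009, 0.1864]
orientation: [0.111, 3.129, -0.001]
force: [1.0, -0.0, 12.0]
opening: 0.0622
gripper_force: 6.6
```

```bash
cat >> h.py <<'E'
def bar2():
    p,d,X,K,T=cam('wrist'); P=X.reshape(-1,3); P=P[np.isfinite(P[:,0])]; s=robot.read_state()
    zt=s['tool_pos'][2]-.011
    B=P[(abs(P[:,0]-.538)<.018)&(abs(P[:,1])<.07)&(P[:,2]>zt-.012)&(P[:,2]<zt+.004)]
    for y in np.arange(-.06,.07,.01):
        q=B[abs(B[:,1]-y)<.004]; 
        if len(q)<9: continue
        t=np.percentile(q[:,2],90); q=q[q[:,2]>t-.005]
        print(round(y,3),len(q),q[:,0].min().round(4),q[:,0].max().round(4),t.round(4))
E
python3 - <<'E'
from h import *
np.set_printoptions(precision=4,suppress=True)
s=robot.read_state(); print(s['t'],s['tool_pos'],s['force'],s['wrist_torque']); bar2()
E
```

```text
14.45 [ 0.5394 -0.0009  0.1864] [ 0.9874 -0.0458 11.9597] [ 0.1154 -0.2765  0.0037]
-0.06 149 0.5287 0.5385 0.1757
-0.05 111 0.5297 0.5377 0.1766
-0.04 6 0.5285 0.5311 0.1781
-0.03 139 0.5288 0.546 0.1779
-0.02 194 0.532 0.5425 0.1771
-0.01 256 0.5324 0.556 0.1768
0.0 247 0.5243 0.556 0.1768
0.01 222 0.5342 0.556 0.1766
0.02 193 0.535 0.5449 0.177
0.03 150 0.5331 0.5502 0.1772
0.04 4 0.5338 0.5342 0.1778
0.05 93 0.5372 0.5451 0.1766
0.06 132 0.5378 0.5464 0.1739
```

Request:
move_arm(deltas=[0.002,0,0.001,0,0.006,0,0.667,0.004,0,0.002,0,0.008,0,0.667,0.004,0,0.002,0,0.008,0,0.667])

```text
t: 14.88
tool_pos: [0.5376, -0.0007, 0.1856]
orientation: [0.111, 3.132, -0.0]
force: [9.7, 0.1, 12.8]
opening: 0.062
gripper_force: 6.7
```

```bash
python3 - <<'E'
from h import *
np.set_printoptions(precision=4,suppress=True)
s=robot.read_state(); print(s['t'],s['tool_pos'],s['orientation'],s['force'],s['wrist_torque']); bar2()
E
```

```text
14.875 [ 0.5376 -0.0007  0.1856] [ 0.1109  3.1319 -0.0002] [ 9.6599  0.1216 12.843 ] [ 0.0346 -1.8698 -0.0039]
-0.06 134 0.5301 0.5395 0.1752
-0.05 66 0.5303 0.5358 0.176
-0.03 146 0.527 0.5437 0.177
-0.02 193 0.5318 0.5413 0.1761
-0.01 269 0.5328 0.556 0.1759
0.0 247 0.5244 0.556 0.176
0.01 221 0.5336 0.556 0.1761
0.02 183 0.5344 0.5443 0.1763
0.03 148 0.5318 0.5482 0.1775
0.05 79 0.536 0.5436 0.1757
0.06 131 0.5367 0.5463 0.1733
```

Request:
move_arm(deltas=[0,0,0.002,0,0,0,0.667,0,0,0.004,0,0,0,0.667,0,0,0.006,0,0,0,0.667,0,0,0.008,0,0,0,0.667,0,0,0.008,0,0,0,0.667])

```text
t: 15.55
tool_pos: [0.5343, -0.0006, 0.1747]
orientation: [-0.111, -3.139, 0.0]
force: [2.0, -0.3, 7.0]
opening: 0.0625
gripper_force: 3.5
```

```bash
python3 - <<'E'
from h import *
np.set_printoptions(precision=4,suppress=True)
s=robot.read_state(); print(s['t'],s['tool_pos'],s['orientation'],s['force'],s['wrist_torque']); bar2()
E
```

```text
15.55 [ 0.5343 -0.0006  0.1747] [-0.1112 -3.1388  0.0003] [ 2.0107 -0.2941  7.0062] [-0.016  -0.3889 -0.0071]
-0.06 138 0.5274 0.5368 0.1642
-0.05 56 0.5274 0.5327 0.1647
-0.03 142 0.5235 0.5407 0.1664
-0.02 194 0.5292 0.5387 0.165
-0.01 291 0.5298 0.5513 0.1655
0.0 153 0.5233 0.55 0.1658
0.01 226 0.5307 0.5517 0.1653
0.02 185 0.5316 0.5407 0.1652
0.03 154 0.5286 0.5456 0.1662
0.05 63 0.5332 0.5396 0.1647
0.06 126 0.5342 0.5436 0.1624
```

Request:
move_arm(deltas=[0,0,0.002,0,0,0,0.667,0,0,0.004,0,0,0,0.667,0,0,0.006,0,0,0,0.667,0,0,0.008,0,0,0,0.667,0,0,0.01,0,0,0,0.667])

```text
t: 16.23
tool_pos: [0.5322, -0.0003, 0.1624]
orientation: [-0.111, -3.134, -0.0]
force: [-2.0, 0.4, 6.7]
opening: 0.0618
gripper_force: 4.1
```

```bash
python3 - <<'E'
from h import *
np.set_printoptions(precision=4,suppress=True)
s=robot.read_state(); print(s['t'],s['tool_pos'],s['orientation'],s['force'],s['wrist_torque']); bar2()
E
```

```text
16.225 [ 0.5322 -0.0003  0.1624] [-0.111  -3.1336 -0.0004] [-2.0044  0.3562  6.7294] [ 0.0579  0.3086 -0.0146]
-0.06 130 0.5273 0.5366 0.1517
-0.05 26 0.5278 0.5309 0.1519
-0.03 145 0.5215 0.5387 0.1539
-0.02 188 0.5298 0.5391 0.1528
-0.01 175 0.5303 0.5396 0.153
0.0 80 0.522 0.5409 0.1531
0.01 191 0.5316 0.5411 0.1527
0.02 196 0.5324 0.5421 0.1528
0.03 152 0.5265 0.5428 0.154
0.04 9 0.5263 0.5273 0.1555
0.05 17 0.5349 0.5377 0.1513
0.06 118 0.5354 0.5454 0.1499
```

```bash
python3 - <<'E'
from h import *
np.set_printoptions(precision=4,suppress=True)
p,d,X,K,T=cam('wrist','w7.png'); P=X.reshape(-1,3)
H=P[(P[:,0]>.528)&(P[:,0]<.562)&(abs(P[:,1]+.002)<.012)&(P[:,2]>.13)&(P[:,2]<.185)]
for x in np.arange(.528,.562,.003):
    q=H[abs(H[:,0]-x)<.0015]
    for a,b in((-.013,-.006),(-.005,.001),(.002,.01)):
        r=q[(q[:,1]>a)&(q[:,1]<b)]; print((x.round(3),len(r),np.percentile(r[:,2],80).round(4)) if len(r) else None,end=' ')
    print()
cv2.imwrite('pics/c7.png',cv2.resize(cv2.imread('pics/w7.png')[180:330,220:420],(800,600)))
E
```

```text
None (np.float64(0.528), 28, np.float64(0.1826)) (np.float64(0.528), 5, np.float64(0.1786)) 
(np.float64(0.531), 50, np.float64(0.1507)) (np.float64(0.531), 22, np.float64(0.1819)) (np.float64(0.531), 28, np.float64(0.1492)) 
(np.float64(0.534), 65, np.float64(0.1531)) (np.float64(0.534), 22, np.float64(0.1738)) (np.float64(0.534), 90, np.float64(0.1526)) 
(np.float64(0.537), 70, np.float64(0.1733)) (np.float64(0.537), 35, np.float64(0.1736)) (np.float64(0.537), 94, np.float64(0.1732)) 
(np.float64(0.54), 47, np.float64(0.1734)) None (np.float64(0.54), 81, np.float64(0.1731)) 
None None (np.float64(0.543), 7, np.float64(0.1731)) 
None None None 
None None None 
None (np.float64(0.552), 16, np.float64(0.1434)) None 
None (np.float64(0.555), 33, np.float64(0.1433)) (np.float64(0.555), 2, np.float64(0.1405)) 
None (np.float64(0.558), 35, np.float64(0.1784)) None 
None (np.float64(0.561), 34, np.float64(0.1784)) None
```

View pics/c7.png

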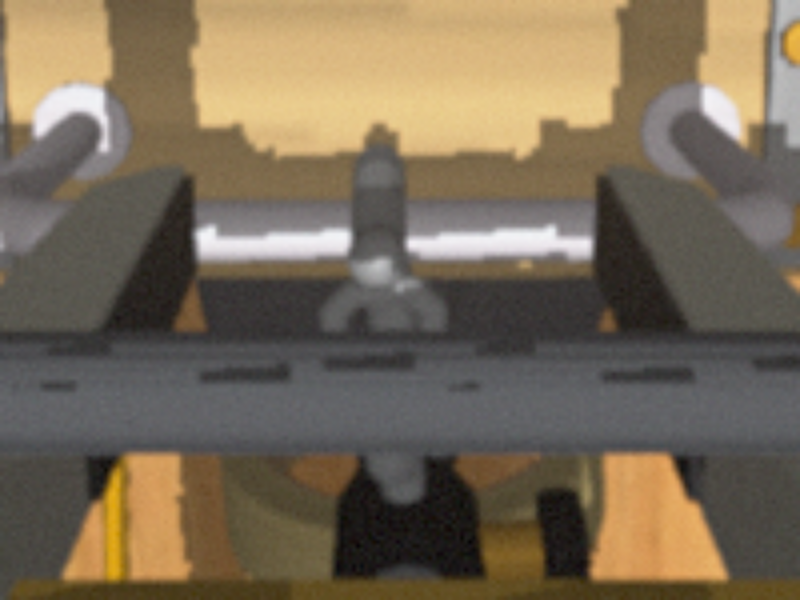

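The gate's loop is shut at z 0.173 (about (380,300) in the crop), and the bar lies in the bowl at 0.153, behind the nose. Retreating straight up.

Request:
move_arm(deltas=[0,0,-0.005,0,0,0,0.667,0,0,-0.02,0,0,0,0.667,0,0,-0.06,0,0,0,0.667,0,0,-0.1,0,0,0,0.667,0.03,0,-0.12,0,0,0,0.667,0.05,0,-0.12,0,0,0,0.667,0.05,0,-0.12,0,0,0,0.667,0.05,0,-0.12,0,0,0,0.667,0.05,0,-0.12,0,0,0,0.667,0.05,0,-0.12,0,0,0,0.667])

```text
t: 17.58
tool_pos: [0.4835, 0.0031, 0.2828]
orientation: [-0.111, -3.134, -0.0]
force: [0.8, 0.7, -0.8]
opening: 0.0621
gripper_force: 0.0
```

```bash
python3 - <<'E'
from h import *
np.set_printoptions(precision=4,suppress=True)
s=robot.read_state(); print(s['t'],s['tool_pos'],s['force'])
for k in range(2):
    p,d,X,K,T=cam('wrist','w8.png'); P=X.reshape(-1,3)
    for y in (-.05,-.03,-.02,.02,.03,.05):
        q=P[(abs(P[:,1]-y)<.005)&(abs(P[:,0]-.536)<.02)&(P[:,2]>.12)&(P[:,2]<.2)]
        t=np.percentile(q[:,2],90); q=q[q[:,2]>t-.005]; print(y,len(q),((q[:,0].min()+q[:,0].max())/2).round(4),t.round(4))
    g=P[(P[:,0]>.535)&(P[:,0]<.553)&(abs(P[:,1]+.002)<.012)&(P[:,2]>.16)&(P[:,2]<.2)];print('gate',len(g),np.median(g[:,2]))
    q=P[(abs(P[:,0]-.535)<.05)&(abs(P[:,1])<.11)&(P[:,2]>.06)&(P[:,2]<.1)];c=q.mean(0);print('sole',q[:,2].min(),np.linalg.svd(q-c,full_matrices=False)[2][2])
cam('side','s8.png')
a=cv2.imread('pics/s8.png')[140:240,290:440];b=cv2.imread('pics/w8.png')
cv2.imwrite('pics/c8.png',np.hstack([cv2.resize(a,(400,267),interpolation=2),cv2.resize(b,(400,267))]))
E
```

```text
17.575 [0.4835 0.0031 0.2828] [ 0.7992  0.7173 -0.8015]
-0.05 67 0.5331 0.153
-0.03 77 0.5343 0.153
-0.02 88 0.5351 0.153
0.02 85 0.5379 0.1529
0.03 76 0.5387 0.1533
0.05 73 0.5389 0.1533
gate 148 0.1730311186708629
sole 0.06789807285625687 [-0.0262 -0.      0.9997]
-0.05 66 0.5331 0.1532
-0.03 80 0.5342 0.153
-0.02 86 0.5352 0.1531
0.02 84 0.5378 0.153
0.03 76 0.5383 0.1531
0.05 72 0.5389 0.1533
gate 146 0.17321387870211272
sole 0.06730694161871842 [-0.0319  0.0013  0.9995]
```

View pics/c8.png

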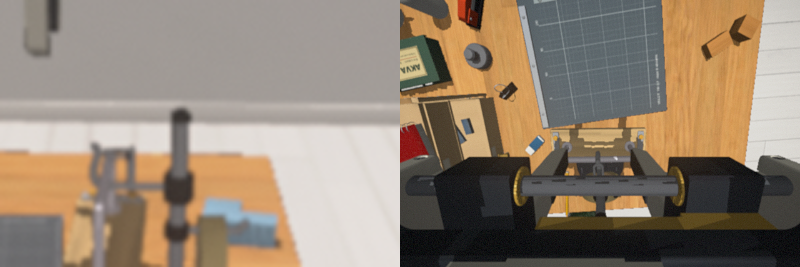

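The float hangs level with the gate shut above the bar, and the bystanders are undisturbed. I'll let any swing settle, then hand in.

Request:
move_arm(deltas=[0,0,0,0,0,0,0.667,0,0,0,0,0,0,0.667,0,0,0,0,0,0,0.667,0,0,0,0,0,0,0.667,0,0,0,0,0,0,0.667,0,0,0,0,0,0,0.667,0,0,0,0,0,0,0.667,0,0,0,0,0,0,0.667,0,0,0,0,0,0,0.667,0,0,0,0,0,0,0.667,0,0,0,0,0,0,0.667,0,0,0,0,0,0,0.667])

```text
t: 19.23
tool_pos: [0.4833, 0.0031, 0.2831]
orientation: [-0.111, -3.135, -0.0]
force: [-0.5, -0.2, -0.5]
opening: 0.062
gripper_force: 0.0
```

```bash
python3 - <<'E'
from h import *
p,d,X,K,T=cam('wrist'); P=X.reshape(-1,3)
q=P[(abs(P[:,0]-.535)<.05)&(abs(P[:,1])<.11)&(P[:,2]>.06)&(P[:,2]<.1)];c=q.mean(0);print(np.linalg.svd(q-c,full_matrices=False)[2][2])
print(robot.close_job())
E
```

```text
[-3.36876326e-02  8.00127253e-04  9.99432090e-01]
the job is handed in; nothing more can be done
None
```

The float hangs on the hook by the middle of its handle, within 2° of level and clear of the desk, with the gate sprung shut above the bar; I handed the job in at about 19 s, and no verdict came back.

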